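# Load four culture flasks from the carrier into the shaker's clamps

### The arm

A 7-joint arm with a two-finger parallel gripper is mounted at the origin on the work surface. World frame = base frame: x ahead of the robot, y to its left, z up, the work surface at z = 0. Lengths are in m, angles in rad, forces in N, time in s.
With the tool pointing down it reaches from about 0.4 to 0.875 m from the base axis. Payload 6.5 kg.
Tool frame: the origin (TCP) lies on the mounting face of the last link; the fingertips stand 166 mm ahead of it and the grasp point (between the pads) lies 147 mm ahead of it; z points along the fingers, y is the line along which they close (so a half turn about z gives the same grasp; the last joint's range is limited). The gripper opens to 88 mm and grips with 3 to 60 N. Pads are 18 mm wide; open, the fingers measure 123 mm over their backs; the gripper's body (75 mm by 187 mm) begins 45 mm behind the grasp point.
Start: joints at [-1.193, 0.536, -0.004, 1.538, 0.003, 1.067, -0.071], TCP at [0.279, 0.587, 0.405] pointing down, gripper open.
Joint ranges: [-2.7, 2.7], [-0.37, 2.16], [-1.27, 1.26], [0.24, 2.4], [-1.31, 4.45], [0.19, 1.91], [-2.76, 2.76]. Speed limits (rad/s): [2.39, 2.39, 3.14, 3.14, 3.14, 3.14, 3.14].

### API

Orientations are given as a 3x3 rotation matrix whose columns are the frame's x, y, z axes.
In Python, from station import bot gives the robot as it stands. The module is installed in compiled form; this text tells all that it offers. Calls block until the motion is done:
- bot.movep(position, orientation): joint-space move of the TCP to a pose.
- bot.move_l(position, orientation=None, vel=0.15, threshold=None): straight line of the TCP; orientation=None keeps the orientation; vel is the mean speed in m/s. With threshold (N) it stops when the force on the tool has changed by that much, and returns True; else False.
- bot.move_joints(angles): joint-space move.
- bot.set_gripper(opening, effort=None): finger opening in m; effort is the grip in N (None keeps the last); returns when the fingers have stopped.
- bot.hold(seconds).
- bot.solve_ik(position, orientation): joint angles nearest the present ones, or None.
- bot.grab_frame(name): name is "side" or "top" or "wrist"; returns a dict with "img" (384x512x3 uint8, red, green, blue), "mtx" (3x3 intrinsics, pixels), "k1" (the pictures are not rectified: a ray, as slopes to the right and down, at radius r is drawn at 1 + k1 r^2 times it, then the intrinsics apply), "world_to_cam" (4x4, takes a point from world to camera coordinates); the wrist camera has in their place "tool_from_camera" (4x4, takes a point from camera to tool coordinates, whose origin is the TCP and whose axes are the flange's). Camera axes: x right, y up, looking along -z (the intrinsics and any distortion apply to the point x, -y, -z); pixel columns grow to the right and rows downward; lengths in m; the calibration is good to about 2 mm. A picture is of the moment at which its call begins: read the wrist's pose just before it. There is no depth.
A pose or a line that the arm cannot do raises bot.Unreachable and nothing moves.
- bot.close_job(): hands the job in; it is judged then, once.
Readings, each from a call of its own:
- bot.current_time_s(): time.
- bot.current_joints(): joint angles.
- bot.current_joint_velocities(): joint speeds.
- bot.current_joint_torque(): joint torques, N m.
- bot.current_eef_pos(): TCP position.
- bot.current_orientation(): TCP orientation.
- bot.current_ft_force(): force on the tool from outside, world axes, zero at the start.
- bot.current_torque(): the same for the moment, N m.
- bot.current_opening(): finger opening in m.
- bot.current_gripper_force(): force on a finger pad.
Only numpy, scipy, OpenCV 4.12 (cv2) and the standard library are available. Lean on these libraries where they do the work, as an engineer would, in place of code of your own. Each camera call takes 0.05 s, during which the arm holds its last target. There are 200 camera calls.

### The job

Load the shaker: move the four capped conical flasks one by one from the steel carrier into the row of clamps on the shaker, each into the clamp that is made for its size, standing upright and fully down on the clamp's base between its arms. Keep the flasks upright, set them down rather than drop them, and leave the beaker and the slide box where they are.

Things in the scene. Friction and masses are not known exactly. Their poses are not given: they have to be found in the camera images.
- flask_25: the smallest of four glass conical flasks, 25 ml: foot 42 mm across, 78 mm tall in all, about 40 g. Plain aluminium cap 26 mm across over its top 24 mm; below that a neck 22 mm across, widening from 48 mm above the foot. Origin: centre of the underside; z up its axis, yaw means nothing. All four stand upright at the start, in any order, in the fixed steel carrier on the robot's left.
- flask_50: the second smallest of four glass conical flasks, 50 ml: foot 51 mm across, 94 mm tall in all, about 60 g. Plain aluminium cap 26 mm across over its top 24 mm; below that a neck 22 mm across, widening from 62 mm above the foot. Origin: centre of the underside; z up its axis, yaw means nothing. The carrier is a row of four compartments 95 mm apart, each 94 x 92 mm inside.
- flask_125: the second largest of four glass conical flasks, 125 ml: foot 67 mm across, 120 mm tall in all, about 100 g. Plain aluminium cap 31 mm across over its top 30 mm; below that a neck 27 mm across, widening from 84 mm above the foot. Origin: centre of the underside; z up its axis, yaw means nothing. The carrier's floor is 3 mm above the bench; its walls are 3 mm thick, 25 mm high.
- flask_250: the largest of four glass conical flasks, 250 ml: foot 82 mm across, 148 mm tall in all, about 170 g. Plain aluminium cap 38 mm across over its top 34 mm; below that a neck 34 mm across, widening from 106 mm above the foot. Origin: centre of the underside; z up its axis, yaw means nothing. The caps are fast on the flasks: take them by the cap from above.
- clamp_25: the smallest of four fixed, rigid steel flask clamps, made for the 25 ml flask: round base 54 mm across, four upright arms 14 mm wide, 48 mm apart inside, flaring to 63 mm at their tips 30 mm up. Origin: centre of its underside, on the platform 92 mm above the bench; the flask's foot rests 3 mm above it. The clamps stand in a row 95 mm apart, in any order, on the shaker at the robot's right.
- clamp_50: the second smallest of four fixed, rigid steel flask clamps, made for the 50 ml flask: round base 63 mm across, four upright arms 14 mm wide, 57 mm apart inside, flaring to 72 mm at their tips 32 mm up. Origin: centre of its underside, on the platform 92 mm above the bench; the flask's foot rests 3 mm above it. Its y axis lies along the row of clamps; the arms stand at 45 degrees to it.
- clamp_125: the second largest of four fixed, rigid steel flask clamps, made for the 125 ml flask: round base 79 mm across, four upright arms 14 mm wide, 73 mm apart inside, flaring to 88 mm at their tips 34 mm up. Origin: centre of its underside, on the platform 92 mm above the bench; the flask's foot rests 3 mm above it. The shaker stands still; its platform is 400 mm along the row, 200 mm deep.
- clamp_250: the largest of four fixed, rigid steel flask clamps, made for the 250 ml flask: round base 94 mm across, four upright arms 14 mm wide, 88 mm apart inside, flaring to 103 mm at their tips 36 mm up. Origin: centre of its underside, on the platform 92 mm above the bench; the flask's foot rests 3 mm above it. A flask lowered up to 6 mm off centre is guided in by the flare.
- beaker: bystander, not to be disturbed: empty glass beaker, 52 mm across, 70 mm high, loose on the bench between the robot and the work. Origin at the centre of its underside.
- slide_box: bystander, not to be disturbed: closed grey and white plastic box for microscope slides, 80 x 98 x 35 mm, loose on the bench between the robot and the carrier. Origin at the centre of its underside.
Things that resemble listed ones, but are neither listed nor needed, are in the scene too. Leave any orange look-alike of the flask_50 alone.

How it is judged:
At the end, for the whole second after the job is handed in: Each of the four flasks stands in the clamp of its own size: centred within 8 mm, its foot on the base (underside at most 7 mm above the clamp's origin, the seat being at 3 mm), upright within 0.1 rad, at rest and released (horizontal distance between flask_25 and clamp_25 below 0.008 m and z of flask_25 in the frame of clamp_25 between -0.002 and 0.007 m and angle between each of flask_25, flask_50, flask_125, flask_250's own z axis and vertical below 0.1 rad and linear speed of each of flask_25, flask_50, flask_125, flask_250 below 0.03 m/s and angular speed of each of flask_25, flask_50, flask_125, flask_250 below 0.3 rad/s and horizontal distance between flask_50 and clamp_50 below 0.008 m and z of flask_50 in the frame of clamp_50 between -0.002 and 0.007 m and horizontal distance between flask_125 and clamp_125 below 0.008 m and z of flask_125 in the frame of clamp_125 between -0.002 and 0.007 m and horizontal distance between flask_250 and clamp_250 below 0.008 m and z of flask_250 in the frame of clamp_250 between -0.002 and 0.007 m); the robot touches nothing.
It fails at once if a flask is tipped more than 40 degrees (angle between any of flask_25, flask_50, flask_125, flask_250's own z axis and vertical above 0.7 rad).
It fails at once if a flask falls free by more than about 30 mm ((linear speed of flask_25 above 0.75 m/s and contact force between the fingers and flask_25 below 0.01 N) or (linear speed of flask_50 above 0.75 m/s and contact force between the fingers and flask_50 below 0.01 N) or (linear speed of flask_125 above 0.75 m/s and contact force between the fingers and flask_125 below 0.01 N) or (linear speed of flask_250 above 0.75 m/s and contact force between the fingers and flask_250 below 0.01 N)).
It fails at once if the beaker is pushed more than 20 mm or tipped (distance of beaker from where it was at the start of the episode above 0.02 m or angle between beaker's own z axis and vertical above 0.3 rad).
It fails at once if the slide box is pushed more than 20 mm or tipped (distance of slide_box from where it was at the start of the episode above 0.02 m or angle between slide_box's own z axis and vertical above 0.3 rad).
It also fails if it takes over 120 s, if anything falls off the work surface, if the arm or the gripper's body presses on something with over 40 N, if the wrist force passes 120 N, or if a joint passes its speed limit or range.

## Working session

There is one attempt and no reset: what is moved stays moved. The work goes in short steps, each a Python script; the robot and the scene stay as the last script left them, time stands still between calls to the robot, and variables do not carry over. Pictures are saved under pics/ and viewed, at most 14 in all, crops included, and the job is handed in when it is done.

```bash
mkdir -p pics
cat > h.py <<'E'
import numpy as np, cv2
from station import bot
def grab(name):
    p=np.array(bot.current_eef_pos()); R=np.array(bot.current_orientation())
    f=bot.grab_frame(name)
    if name=="wrist":
        T=np.eye(4);T[:3,:3]=R;T[:3,3]=p
        f["c2w"]=T@np.array(f["tool_from_camera"])
    else: f["c2w"]=np.linalg.inv(np.array(f["world_to_cam"]))
    return f
def save(f,n): cv2.imwrite(f"pics/{n}.png",cv2.cvtColor(f["img"],cv2.COLOR_RGB2BGR))
def ray(f,u,v):
    K=np.array(f["mtx"]); d=np.array([(u-K[0,2])/K[0,0],(v-K[1,2])/K[1,1]]); s=d.copy()
    for _ in range(20): s=d/(1+f["k1"]*(s@s))
    T=f["c2w"]; return T[:3,3],T[:3,:3]@np.array([s[0],-s[1],-1])
def onz(f,u,v,z):
    o,d=ray(f,u,v); return o+d*(z-o[2])/d[2]
def proj(f,P):
    T=np.linalg.inv(f["c2w"]); c=T[:3,:3]@np.array(P)+T[:3,3]
    s=np.array([c[0],-c[1]])/-c[2]; s=s*(1+f["k1"]*(s@s)); K=np.array(f["mtx"])
    return np.array([K[0,0]*s[0]+K[0,2],K[1,1]*s[1]+K[1,2]])
E
python3 - <<'E'
from h import *
for n in ("top","side","wrist"):
    f=grab(n); save(f,n+"0"); print(n,f["c2w"][:3,3].round(3),np.array(f["mtx"])[0,0],f["k1"])
print(np.array(bot.current_orientation()).round(3), bot.current_time_s())
E
```

```text
top [0.315 0.064 1.408] 464.9453867829062 -0.11170613613053015
side [ 0.393 -0.78   1.042] 444.5999743757448 -0.04811419030059403
wrist [0.205 0.622 0.383] 277.7385686305688 -0.06731886971043101
[[-0.903  0.429 -0.   ]
 [ 0.429  0.903 -0.001]
 [-0.    -0.001 -1.   ]] 0.15
```

View pics/top0.png

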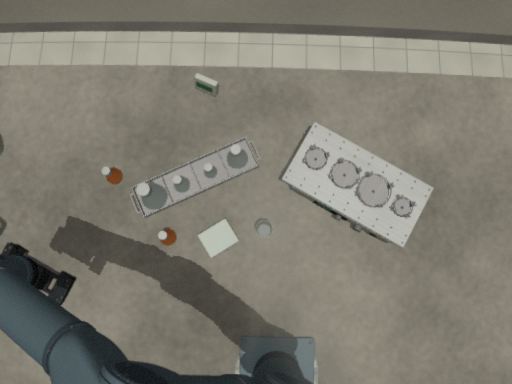

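View pics/side0.png

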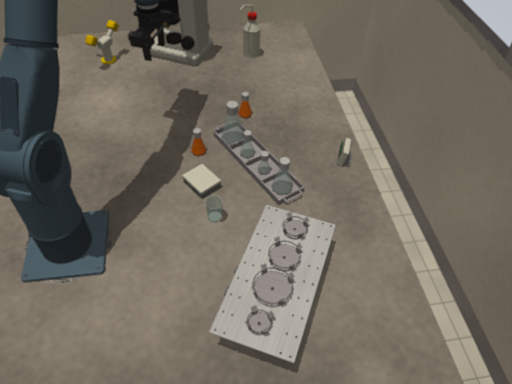

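The top view shows the carrier flasks, left to right: 250 (152,193), 50? (181,183), 25? (210,169), 125 (237,154). The orange look-alikes are outside the carrier. The clamps, left to right, are 50 (316,157), 125 (345,172), 250 (374,189) and 25 (402,205). I'll go over both rows with the wrist camera.

Run:
```python
from h import *
f=grab("top")
for u,v,z in [(152,194,.01),(181,184,.01),(210,170,.01),(238,156,.01),(143,188,.151),(316,157,.095),(345,173,.095),(374,189,.095),(402,205,.095),(263,227,.0),(218,238,.035)]:
    print(u,v,onz(f,u,v,z).round(3))
print(np.array(grab("wrist")["tool_from_camera"]).round(3))
# candidate looking poses
A=[onz(f,u,v,.01) for u,v in [(152,194),(238,156)]]; B=[onz(f,u,v,.095) for u,v in [(316,157),(402,205)]]
for P in (A,B):
    d=(P[0]-P[1])[:2]; d/=np.linalg.norm(d); m=(P[0]+P[1])/2
    for s in (1,-1):
        y=s*np.array([-d[1],d[0],0]); zz=np.array([0,0,-1.]); R=np.c_[np.cross(y,zz),y,zz]
        for z in (.4,.45,.5,.55):
            print(m[:2].round(3),s,z,[ (q is not None) and np.array(q).round(2).tolist() for q in [bot.solve_ik(np.r_[m[:2]-0.05*m[:2]/np.linalg.norm(m[:2]),z],R)]])
```

```text
152 194 [0.523 0.392 0.01 ]
181 184 [0.556 0.304 0.01 ]
210 170 [0.602 0.217 0.01 ]
238 156 [0.649 0.132 0.01 ]
143 188 [0.518 0.385 0.151]
316 157 [ 0.631 -0.098  0.095]
345 173 [ 0.586 -0.183  0.095]
374 189 [ 0.542 -0.267  0.095]
402 205 [ 0.497 -0.348  0.095]
263 227 [0.432 0.05  0.   ]
218 238 [0.393 0.182 0.035]
[[-0.001  0.948  0.319  0.082]
 [ 1.     0.001  0.001 -0.   ]
 [ 0.001  0.319 -0.948  0.021]
 [ 0.     0.     0.     1.   ]]
[0.586 0.262] 1 0.4 [[-1.22, 0.69, 1.09, 1.75, -0.67, 1.14, -2.61]]
[0.586 0.262] 1 0.45 [[-1.23, 0.61, 1.1, 1.69, -0.58, 1.2, -2.68]]
[0.586 0.262] 1 0.5 [[-1.23, 0.55, 1.1, 1.63, -0.5, 1.28, -2.74]]
[0.586 0.262] 1 0.55 [[0.22, 0.52, -1.07, 1.47, 0.46, 1.42, 2.73]]
[0.586 0.262] -1 0.4 [[-0.68, 0.45, 0.24, 1.72, -0.13, 0.99, 0.06]]
[0.586 0.262] -1 0.45 [[-0.69, 0.4, 0.26, 1.66, -0.11, 1.1, 0.05]]
[0.586 0.262] -1 0.5 [[-0.7, 0.35, 0.27, 1.6, -0.1, 1.2, 0.04]]
[0.586 0.262] -1 0.55 [[-0.7, 0.32, 0.28, 1.52, -0.09, 1.31, 0.03]]
[ 0.564 -0.223] 1 0.4 [[1.06, 0.62, -1.07, 1.75, 0.6, 1.14, 2.45]]
[ 0.564 -0.223] 1 0.45 [[1.07, 0.55, -1.07, 1.7, 0.51, 1.21, 2.52]]
[ 0.564 -0.223] 1 0.5 [[1.07, 0.49, -1.07, 1.63, 0.44, 1.29, 2.57]]
[ 0.564 -0.223] 1 0.55 [[1.07, 0.44, -1.07, 1.56, 0.39, 1.38, 2.62]]
[ 0.564 -0.223] -1 0.4 [[-0.39, 0.53, 0.94, 1.83, -0.5, 1.03, 0.26]]
[ 0.564 -0.223] -1 0.45 [[-0.39, 0.46, 0.93, 1.78, -0.4, 1.11, 0.18]]
[ 0.564 -0.223] -1 0.5 [[-0.41, 0.39, 0.94, 1.71, -0.34, 1.21, 0.12]]
[ 0.564 -0.223] -1 0.55 [[-0.42, 0.35, 0.95, 1.64, -0.29, 1.31, 0.09]]
```

```bash
cat >> h.py <<'E'
def Rrow(A,B,s=-1):
    d=np.array(A[:2])-np.array(B[:2]); d/=np.linalg.norm(d)
    y=s*np.array([-d[1],d[0],0]); z=np.array([0,0,-1.]); return np.c_[np.cross(y,z),y,z]
FA=[(.523,.392),(.556,.304),(.602,.217),(.649,.132)]
CA=[(.631,-.098),(.586,-.183),(.542,-.267),(.497,-.348)]
RF=Rrow(FA[0],FA[3]); RC=Rrow(CA[0],CA[3])
def look(A,R,name,z=.5,sh=.05):
    m=(np.array(A[0])+np.array(A[3]))/2+sh*R[:2,0]-.02*np.array([1,0])
    bot.movep(np.r_[m,z],R); f=grab("wrist"); save(f,name)
    import pickle; pickle.dump({k:np.array(f[k]) for k in("img","mtx","k1","c2w")},open(name+".pkl","wb")); return f
E
python3 - <<'E'
from h import *
look(FA,RF,"wc1"); look(CA,RC,"ws1"); print(bot.current_time_s())
E
```

```text
3.6
```

View pics/wc1.png

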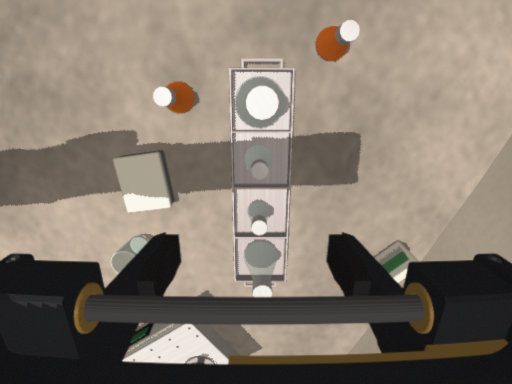

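View pics/ws1.png

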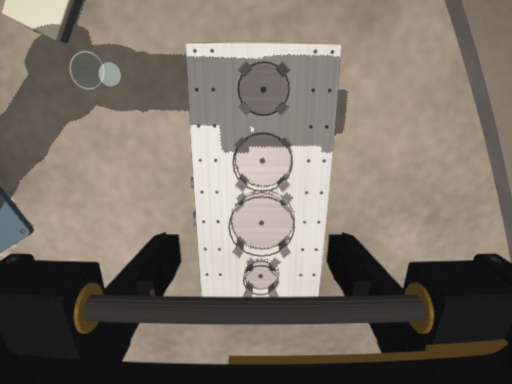

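The carrier wrist view gives caps at 250 (263,102), 50 (260,171), 25 (259,228) and 125 (262,292, partly hidden). In the shaker view the clamp centre holes are at (263,89), (263,160), (262,222) and (261,275). Next I'll refine the holes and take a close hover picture of each flask.

Run:
```python
from h import *; import pickle
f=pickle.load(open("ws1.pkl","rb")); g=cv2.cvtColor(f["img"],cv2.COLOR_RGB2GRAY).astype(float)
C=[]
for u,v in [(263,89),(263,160),(262,222),(261,275)]:
    w=g[v-6:v+7,u-6:u+7]; m=np.clip(np.median(w)-15-w,0,None); yy,xx=np.mgrid[-6:7,-6:7]
    uu,vv=u+(m*xx).sum()/m.sum(),v+(m*yy).sum()/m.sum(); C.append(onz(f,uu,vv,.095)); print(round(uu,1),round(vv,1),C[-1].round(4))
C=np.array(C); print(np.linalg.norm(np.diff(C,axis=0),axis=1).round(4)); np.save("C.npy",C)
H=[.148,.094,.078,.120]; P=[]; fr=[]
for i in range(4):
    zt=.003+H[i]; bot.movep(np.r_[FA[i],zt+.147+.10],RF); f=grab("wrist"); fr.append({k:np.array(f[k]) for k in("img","mtx","k1","c2w")}); print(i,proj(f,np.r_[FA[i],zt]).round(1))
pickle.dump(fr,open("hov.pkl","wb"))
m=[]
for i,f in enumerate(fr):
    u,v=proj(f,np.r_[FA[i],.003+H[i]]).astype(int); m.append(cv2.resize(f["img"][max(v-70,0):v+70,u-90:u+90],(400,300)))
cv2.imwrite("pics/hov.png",np.vstack([np.hstack(m[:2]),np.hstack(m[2:])])[:,:,::-1]); print(bot.current_time_s())
```

```text
262.9 89.1 [ 0.6262 -0.0967  0.095 ]
261.9 160.4 [ 0.5813 -0.1801  0.095 ]
261.0 222.4 [ 0.5362 -0.2638  0.095 ]
260.1 275.7 [ 0.491  -0.3473  0.095 ]
[0.0947 0.095  0.095 ]
0 [252.8 198.2]
1 [253.5 198.7]
2 [252.5 200.3]
3 [252.3 201. ]
7.3833
```

View pics/hov.png

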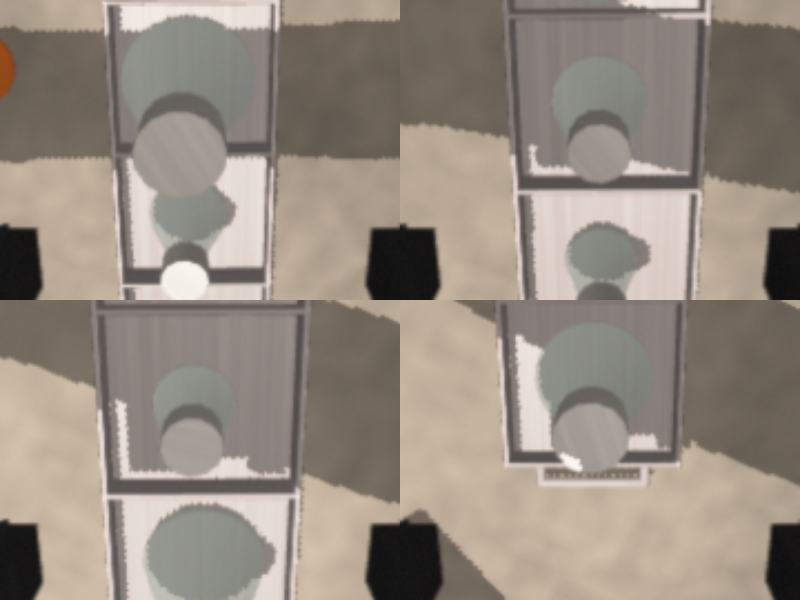

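The hover montage shows the cap-top discs with centres at 250 (181,152), 50 (199,152), 25 (192,146) and 125 (190,137) within their quadrants. The widths match the 38, 26, 26 and 31 mm caps. Clamp spacing comes out at 94.7–95 mm, so both measurements are sound. I'll grasp the 250 ml flask first and lift it.

```bash
cat >> h.py <<'E'
H=[.148,.094,.078,.120]; CAP=[.038,.026,.026,.031]; DZ=[.014,.011,.011,.013]; SLOT=[2,0,3,1]
def line(p,R,vel,**k):
    try: return bot.move_l(p,R,vel=vel,**k)
    except bot.Unreachable: print("line->movep",np.round(p,3)); bot.movep(p,R)
def pick(i):
    P=np.load("P.npy")[i]; z=.003+H[i]-DZ[i]+.147
    cur=np.array(bot.current_eef_pos()); 
    line(np.r_[P[:2],z+.10],RF,.3); bot.set_gripper(CAP[i]+.034,25)
    line(np.r_[P[:2],z],RF,.12); bot.set_gripper(0.0,25); bot.hold(.2)
    print("grip",bot.current_opening(),bot.current_gripper_force())
    line(np.r_[P[:2],z+.03],RF,.08)
    return z
def place(i,C,hi):
    z=.003+H[i]-DZ[i]+.147; P=np.array(bot.current_eef_pos()); zt=hi+H[i]-DZ[i]+.147; zs=z+.092
    line(np.r_[P[:2],zt],RF,.2); line(np.r_[C[:2],zt],RC,.25); print("hold",bot.current_opening())
    line(np.r_[C[:2],zs+.042],RC,.15)
    hit=line(np.r_[C[:2],zs-.002],RC,.03,threshold=6)
    dz=bot.current_eef_pos()[2]-zs; print("hit",hit,"dz",round(dz,4),np.round(bot.current_ft_force(),1),bot.current_time_s()); return dz
def release(i):
    p=np.array(bot.current_eef_pos()); bot.set_gripper(CAP[i]+.034); bot.hold(.2)
    line(p+[0,0,.08],RC,.12);
E
python3 - <<'E'
from h import *; import pickle
fr=pickle.load(open("hov.pkl","rb")); P=[]
for i,(x,y) in enumerate([(181,152.5),(199,152),(192,146),(190.5,136.5)]):
    f=fr[i]; u,v=proj(f,np.r_[FA[i],.003+H[i]]).astype(int)
    P.append(onz(f,u-90+x/2.2222-.3,v-70+y/2.143-.3,.003+H[i])); print(P[-1].round(4))
np.save("P.npy",P)
pick(0); p=bot.current_eef_pos(); f=grab("wrist"); save(f,"g0"); print(p,proj(f,np.r_[p[:2],p[2]-.147+DZ[0]]))
E
```

```text
[0.5157 0.3878 0.151 ]
[0.555  0.3036 0.097 ]
[0.5975 0.2174 0.081 ]
[0.6422 0.1364 0.123 ]
grip 0.03729772127656331 24.99480301514268
[0.51570075 0.38791258 0.31444314] [253.13583483 281.60290732]
```

View pics/g0.png

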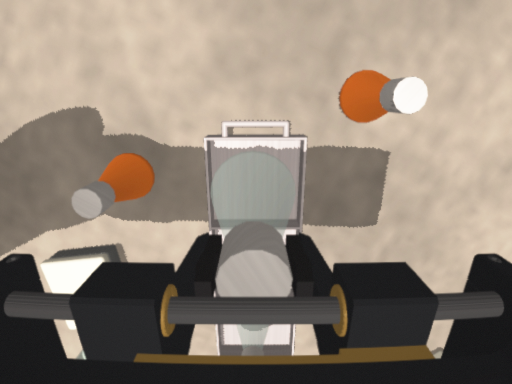

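The 250 ml flask is held upright. Its cap is centred at column ~254 against a predicted 253, so the sideways bias is negligible. Now I'll place it.

Run:
```python
from h import *
C=np.load("C.npy"); dz=place(0,C[2],.20)
if dz<.003:
    release(0); f=grab("wrist"); save(f,"r0"); print(bot.current_eef_pos())
```

```text
hold 0.037507330307683974
hit True dz 0.0001 [-0.7  1.4  5.5] 16.9
[ 0.53594584 -0.26348556  0.45515997]
```

```bash
ls pics
```

```text
g0.png
hov.png
r0.png
side0.png
top0.png
wc1.png
wrist0.png
ws1.png
```

The 250 ml flask seated at the expected height with little side force. The other three follow, with an abort if one doesn't seat.

Run:
```python
from h import *
C=np.load("C.npy")
for i,hi in ((3,.20),(1,.20),(2,.27)):
    pick(i)
    if abs(bot.current_opening()-CAP[i])>.003: print("bad grip",i); break
    dz=place(i,C[SLOT[i]],hi)
    if dz>.003: break
    release(i)
else:
    p=np.array(bot.current_eef_pos()); line(p+[0,0,.12],RC,.2)
f=grab("wrist"); save(f,"end"); save(grab("top"),"endt")
a=cv2.imread("pics/endt.png")[100:270,220:450]; b=cv2.imread("pics/end.png")
a=cv2.resize(a,(520,384),interpolation=cv2.INTER_CUBIC); cv2.imwrite("pics/endc.png",cv2.resize(np.hstack([a,b]),(800,298)))
print(bot.current_time_s())
```

```text
grip 0.030182353008520218 24.99783963896334
hold 0.03029366305901494
hit True dz 0.0001 [0.1 0.1 4.4] 27.125
grip 0.024927705975622706 24.998081736266613
hold 0.025007977773252955
hit True dz 0.0001 [-1.1 -0.4  4. ] 37.85
grip 0.025116288452793616 24.994876943528652
hold 0.025069135509364345
hit True dz 0.0001 [0.8 1.  5.3] 49.4333
51.975
```

View pics/endc.png

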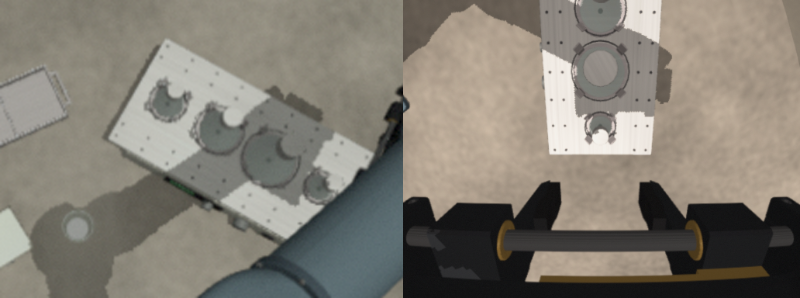

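The final views show all four flasks upright between the arms of their own clamps. The gripper is clear, the beaker is where it was, and every flask touched down at seat height.

```bash
python3 -c "
from h import *
bot.hold(.3); print(bot.close_job())"
```

```text
the job is handed in; nothing more can be done
None
```

All four flasks are in the clamps made for their sizes, each set down at seat height and released. I handed the job in at about 52 s; the hand-in call returned no verdict.

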